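Close up the hot-lunch carrier

ROBOT

A 7-joint arm with a two-finger parallel gripper is mounted at the origin on the work surface. World frame = base frame: x ahead of the robot, y to its left, z up, the work surface at z = 0. Lengths are in mm, angles in rad, forces in N, time in s.
With the tool pointing down it reaches from about 400 to 875 mm from the base axis. Payload 4.4 kg.
Tool frame: the origin (TCP) lies midway between the tips of the shut fingers; the grasp point (between the pads) lies ctrl.grip_depth behind it (ctrl.grip_depth is the distance from the TCP to the grasp point, in mm); z points along the fingers, y is the line along which they close (so a half turn about z gives the same grasp; the last joint's range is limited). The gripper opens to 85 mm and grips with 20 to 120 N. Pads are 22 mm wide; open, the fingers measure 114 mm over their backs; the gripper's body (76 mm by 85 mm) begins 54 mm behind the grasp point. The pads swing forward as they close: fully open they stand 13 mm farther back than shut.
Start: joints at [-1.413, 0.628, 0.038, 1.517, -0.027, 0.996, -0.02], TCP at [144.232, 633.81, 192.813] pointing down, gripper open.
Joint ranges: [-3.06, 3.06], [-0.37, 2.12], [-1.25, 1.32], [0.18, 2.47], [-1.1, 4.24], [0.23, 1.98], [-2.94, 2.94]. Speed limits (rad/s): [2.57, 2.57, 3.14, 3.14, 3.14, 3.14, 3.14].

INTERFACE

Orientations are given as [roll, pitch, yaw] about the fixed x, y, z axes, in that order (R = Rz(yaw) Ry(pitch) Rx(roll)).
In Python, from cell import ctrl gives the robot as it stands.
- The arm moves only by the tool carry_out, never from a script. Its argument "deltas" is one flat list of numbers, 7 for each row, row after row: the turn, a rotation vector about the tool's x, y, z in degrees, then the shift along the tool's x, y, z in m, then the closure, from -1 (fully open) to 1 (shut). In form: [wx, wy, wz, dx, dy, dz, claw, wx, wy, wz, dx, dy, dz, claw, ...]. A call has 1 to 12 rows; each row shifts and turns the commanded pose from where the row before left it, along the tool's axes as they then stand; what a row does not reach is not made up. A row lasts 1/8 s, in which the tool goes at most 62.5 mm and 10.7 degrees, less where a joint would pass 70% of its speed; a pose out of reach is approached as far as the arm can. A call with a gripper value outside its range is refused whole. The fingers move at their own pace and stop on an object; the grip force is fixed at half the most. Time passes only in rows, so rows that do not move let the fingers close. It gives the time, the measured TCP pose, the force, the opening and the grip force at its end, in the units of the state.
- ctrl.read_state(): the state, without advancing time (a new reading comes with each control period).
- ctrl.get_image(name): name is "scene" or "top"; returns the picture (480x640x3 uint8, red, green, blue); there is no depth.
- ctrl.calibration(name): a dict with "mtx" (3x3 intrinsics, pixels), "R" (3x3) and "t" (3): a world point X has camera coordinates R X + t. Camera axes: x right, y down, z forward; pixel columns grow to the right and rows downward; lengths in mm; the calibration is good to about 2 mm. A picture is of the moment at which its call begins. calibration takes no time and is no camera call.
- ctrl.finish_job(): hands the job in; it is judged then, once.
The state is a dict: "clock": time; "qpos": joint angles; "qd": joint speeds; "tau": joint torques, N m; "eef_pos": TCP position; "tool_rot": TCP orientation; "force": force on the tool from outside, world axes, zero at the start; "torque": the same for the moment, N m; "width": finger opening in mm; "gripper_force": force on a finger pad.
Only numpy, scipy, OpenCV 4.12 (cv2) and the standard library are available. Lean on these libraries where they do the work, as an engineer would, in place of code of your own. Each camera call takes 0.05 s, during which the arm holds its last target. There are 200 camera calls.

TASK

Get the hot-lunch carrier ready to leave the kitchen: slide the lock grip on its lid all the way to its end stop, away from the vent stud, then pick up the hollow white vent cap from the counter by its knob and press it onto the vent stud on the lid. Press until it clicks, keep pressing after the click until the cap is fully down on its seat, and finish while still gripping the cap and pressing it down firmly. Leave the other kitchenware where it is.

Things in the scene. Friction and masses are not known exactly. Their poses are not given: they have to be found in the camera images.
- carrier: Low grey insulated lunch carrier fixed to the counter, 240 x 380 mm, flat lid top 100 mm above the counter. Origin at the centre of its underside; its x and y axes run along the short and the long side, z up. The vent stud stands on the lid at (0, -105) mm of its frame and the lock track lies around (0, +90) mm, along y (dark track 40 mm wide, 120 mm long, its top 14 mm above the lid).
- vent_seat (a point): Point on the axis of the steel vent stud at the level of its seat, a round flange 58 mm across whose top is 3 mm above the lid. The cap's mouth must come to rest on this flange. Axes as the carrier's.
- vent_tip (a point): Top of the vent stud, 21 mm above the seat. The stud is 22 mm across, tapering to 14 mm over its top 6 mm; halfway down, 7 mm above the seat, four spring-loaded catches stand out 4.5 mm to four sides.
- lid_lock (a joint): Travel of the lock grip along its track in m: 0 at the end nearest the vent stud (unlocked), 0.070 at the far end stop (locked). Grows along the carrier's +y, away from the stud. It moves with about 1.5 N of friction and stays where it is left.
- lid_lock_top (a point): Centre of the top of the grey lock grip, a block 28 mm (carrier x) by 20 mm (carrier y) standing 40 mm above its track; it moves with the grip.
- vent_cap: White loose round cap, mouth down, 70 g, 52 mm tall. Origin: centre of its mouth, z up. Skirt 50 mm across, 28 mm tall, flat top; on it a knob 26 mm across, 24 mm tall. Mouth 26 mm across, lip 4 mm thick, inside 36 mm across. Over the stud it meets the catches with its origin about 10 mm above the seat, takes 6 to 12 N to pass them, then is drawn down to the seat.
- pot_lid: White china pot lid with a small ball knob, 80 mm across, 42 mm tall, on the counter: not part of the job. Origin at the centre of its underside. The cap stands on one side of the carrier and this lid on the other, left or right.
- mug: White upright mug, 76 mm across, 85 mm tall, on the counter: leave it. Origin at the centre of its underside.
- bowl: White bowl, 100 mm across, 45 mm tall, on the counter: leave it. Origin at the centre of its underside.
- shaker: Shaker jar, 44 mm across, 90 mm tall, on the counter: leave it. Origin at the centre of its underside.
- spoon: Spoon lying on the counter near the robot: leave it. Origin at the middle of its underside.
There are look-alikes about, which are no part of the job. Leave any purple or red look-alike of the vent_cap alone.

How it is judged (in metres and radians):
On the way, in this order (a step that is already met when the one before it is completed fails the run):
1. the lock grip is at its end stop, away from the stud (value of joint lid_lock above 0.066 m), for 0.1 s.
2. the cap is over the stud, past the click and down on its seat (horizontal distance between vent_cap and vent_seat below 0.004 m and z of vent_cap in the frame of vent_seat below 0.0025 m), for 0.1 s.
At the end, for the whole second after the job is handed in: The lock grip is within 4 mm of its end stop; the cap sits upright (within 6 degrees) on the stud, its mouth centred within 4 mm and no more than 2.5 mm above the seat; through the last second the fingers still hold it (over 2 N) and press it onto the carrier with more than 3 N (all of step 2 and value of joint lid_lock above 0.066 m and angle between the z axis of vent_cap and the z axis of carrier, either way round below 0.1 rad and angle between vent_cap's own z axis and vertical below 0.1 rad and contact force between vent_cap and carrier above 3 N and contact force between the fingers and vent_cap above 2 N); the arm keeps its last pose, push and grip.
It fails at once if other kitchenware is shoved or knocked away (more than 30 mm) (distance of any of pot_lid, mug, bowl, shaker, spoon from where it was at the start of the episode above 0.03 m).
It also fails if it takes over 54 s, if anything falls off the work surface, if the arm or the gripper's body presses on something with over 40 N, if the wrist force passes 120 N, or if a joint passes its speed limit or range.

## Working session

There is one attempt and no reset: what is moved stays moved. The work goes in short steps, Python scripts to look and compute and a tool call to move; the robot and the scene stay as the last step left them, time stands still between calls to the robot, and variables do not carry over. Pictures are saved under pics/ and viewed, at most 10 in all, crops included, and the job is handed in when it is done.

Besides the shell and the picture viewer there is one more tool, called after "Request:" as name(argument=value, ...), one argument or row to a line, values as JSON. carry_out: Moves the arm, as the interface text tells. Its arguments: {"type":"object","properties":{"deltas":{"type":"array"}},"required":["deltas"]}

```bash
mkdir -p pics; python3 - <<'E'
from cell import ctrl
import cv2,numpy as np
for n in("scene","top"):
    cv2.imwrite(f"pics/{n}0.png",ctrl.get_image(n)[:,:,::-1])
    c=ctrl.calibration(n);print(n,np.round(c["mtx"],1).tolist(),np.round(c["R"],3).tolist(),np.round(c["t"]).tolist(), np.round(-np.array(c["R"]).T@c["t"]))
s=ctrl.read_state();print(s,ctrl.grip_depth)
E
```

```text
scene [[498.9, 0.0, 319.7], [0.0, 498.9, 237.7], [0.0, 0.0, 1.0]] [[-0.642, 0.767, 0.015], [0.477, 0.414, -0.775], [-0.6, -0.49, -0.632]] [309.0, -167.0, 1542.0] [1204.  589.  840.]
top [[604.3, 0.0, 319.4], [0.0, 604.3, 244.2], [0.0, 0.0, 1.0]] [[0.016, -1.0, 0.012], [-0.992, -0.017, -0.121], [0.121, -0.01, -0.993]] [-15.0, 516.0, 1564.0] [ 323.   10. 1616.]
{'clock': 0.1, 'qpos': array([-1.41282638,  0.62927674,  0.03844464,  1.5182149 , -0.02699944,
        0.99632432, -0.0200085 ]), 'qd': array([ 1.23579114e-04, -1.52960922e-03,  8.67691689e-04, -2.88372317e-03,
        4.07049464e-05, -5.86877986e-04,  2.45267664e-04]), 'tau': array([ 3.33400501e-03, -5.64528072e+01,  1.23045590e+00, -1.93974137e+01,
        1.12526072e-02,  5.32980688e-03,  2.76123231e-06]), 'eef_pos': array([144.07476392, 633.20865439, 191.98311706]), 'tool_rot': array([-3.13988735e+00,  1.78628219e-05,  2.91781583e+00]), 'force': array([ 1.3608636 , -0.1280263 , -0.11658745]), 'torque': array([0.00106488, 0.00068856, 0.00586249]), 'gripper_force': 0.0, 'width': 85.37404454049215} 18.700000000000003
```

View pics/scene0.png

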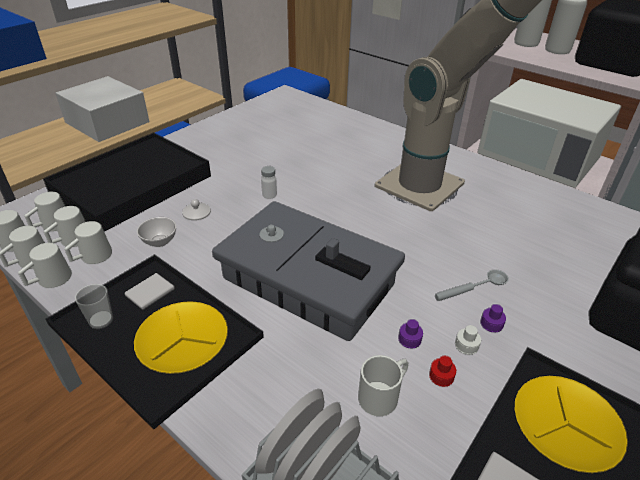

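View pics/top0.png

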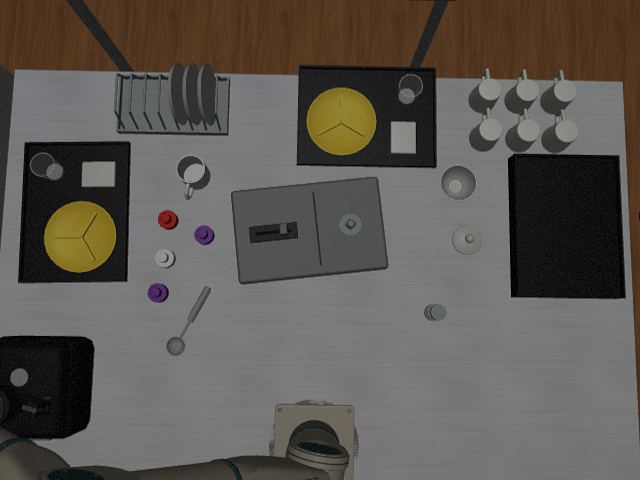

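The top view shows the white cap at (165,258), with the red look-alike at (168,219) and purple ones at (204,235) and (158,293). The stud is at (350,225), the lock grip at (284,229) and the pot lid at (466,240). In the scene view the white cap is at (468,340). Only that object fits: it is white with a flat top and a cylindrical knob. I'll measure it and confirm it in a crop.

```bash
cat > h.py <<'E'
from cell import ctrl
import cv2,numpy as np
C={n:ctrl.calibration(n) for n in("scene","top")}
def ray(n,u,v):
    c=C[n];R=np.array(c["R"]);o=-R.T@c["t"];d=R.T@np.linalg.solve(c["mtx"],[u,v,1.]);return o,d
def onz(n,u,v,z):
    o,d=ray(n,u,v);return o+d*(z-o[2])/d[2]
def proj(n,X):
    c=C[n];p=np.array(c["mtx"])@(np.array(c["R"])@X+c["t"]);return p[:2]/p[2]
def tri(a,b):
    (o1,d1),(o2,d2)=ray("top",*a),ray("scene",*b)
    A=np.c_[d1,-d2];s=np.linalg.lstsq(A,o2-o1,rcond=None)[0]
    p,q=o1+s[0]*d1,o2+s[1]*d2;return (p+q)/2,np.linalg.norm(p-q)
E
python3 - <<'E'
from h import *
t=cv2.imread("pics/top0.png");s=cv2.imread("pics/scene0.png")
g=cv2.cvtColor(t,6)
# lid outline: dark grey region
m=((g>60)&(g<105)).astype('uint8')*255;m[:, :225]=0;m[:,395:]=0;m[:172]=0;m[290:]=0
m=cv2.morphologyEx(m,3,np.ones((9,9)))
c=max(cv2.findContours(m,0,2)[0],key=cv2.contourArea);r=cv2.minAreaRect(c);print(r)
b=cv2.boxPoints(r);W=np.array([onz("top",*p,100) for p in b]);print(b.round(1).tolist(),W.round(1).tolist(),np.linalg.norm(np.diff(W,axis=0),axis=1), W.mean(0))
def crop(i,x0,y0,w,h,k):return cv2.resize(i[y0:y0+h,x0:x0+w],(w*k,h*k),interpolation=cv2.INTER_CUBIC)
a=np.hstack([crop(t,145,215,80,60,5),crop(s,430,300,80,60,5)])
d=np.hstack([crop(t,240,200,80,60,5),crop(s,310,225,80,60,5)])
cv2.imwrite("pics/c1.png",np.vstack([a,d]))
d=np.hstack([crop(t,320,200,60,50,6),crop(s,240,205,60,50,6)])
cv2.imwrite("pics/c2.png",d)
E
```

```text
((308.63287353515625, 230.0123291015625), (94.37333679199219, 150.95547485351562), 83.9909896850586)
[[228.60000610351562, 191.0], [378.79998779296875, 175.1999969482422], [388.6000061035156, 269.0], [238.5, 284.79998779296875]] [[641.0, 227.6, 100.0], [689.2, -155.4, 100.0], [448.3, -181.2, 100.0], [402.4, 194.8, 100.0]] [386.04687337 242.35201364 378.84583454] [545.20689659  21.43650111 100.        ]
```

View pics/c1.png

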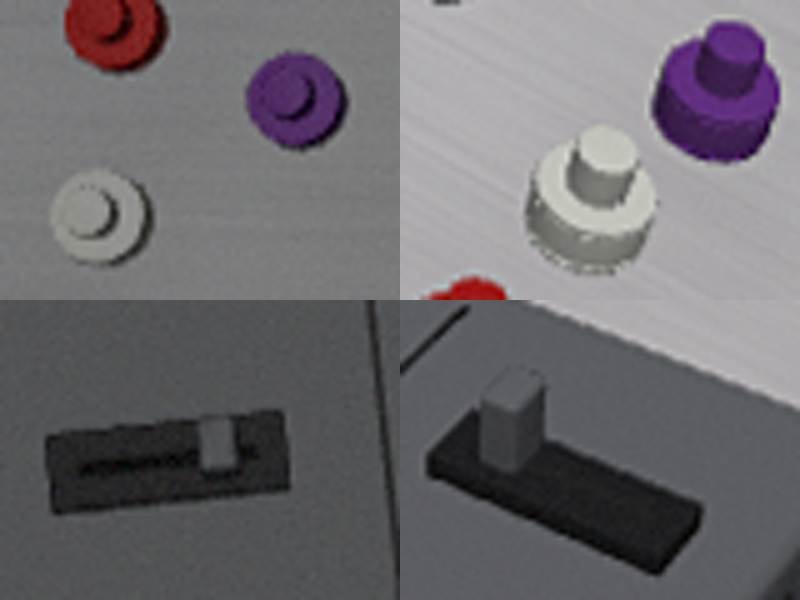

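View pics/c2.png

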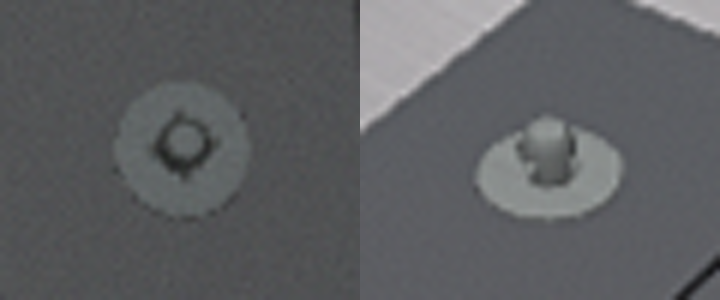

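Crop 1 confirms the target: the white cap has a flat skirt top and a cylindrical knob (top image about (162,257)), clearly distinct from the purple and red ones. The lock grip sits at the stud end of its track, with its top at about (283,228). Crop 2 shows the stud flange at about (350,224). Next I'll measure all of them in both views.

```bash
python3 - <<'E'
from h import *
im={n:cv2.imread(f"pics/{n}0.png").astype(float) for n in C}
def blob(n,x0,y0,w,h,thr,chan=None):
    g=im[n].mean(2)[y0:y0+h,x0:x0+w];g=cv2.GaussianBlur(g,(0,0),.7);k=8
    G=cv2.resize(g,None,fx=k,fy=k,interpolation=cv2.INTER_CUBIC)
    c=max(cv2.findContours((G>thr).astype('uint8'),0,1)[0],key=cv2.contourArea)
    (cx,cy),ax,an=cv2.fitEllipse(cv2.convexHull(c))
    return ((cx+.5)/k-.5+x0,(cy+.5)/k-.5+y0),np.round(np.array(ax)/k,1)
print("levels",im["top"].mean(2)[225,325:376:4].round(),im["scene"].mean(2)[234,255:290:4].round(), im["top"].mean(2)[258,150:182:2].round())
T,a=blob("top",330,205,40,38,(im["top"].mean(2)[225,342]+im["top"].mean(2)[245,350])/2);S,b=blob("scene",255,218,32,26,115)
print("flange",T,a,S,b,onz("top",*T,103),onz("scene",*S,103),tri(T,S))
print("tip",onz("top",320+(184.5/6)-.5,200+(134.5/6)-.5,124),tri((320+184.5/6-.5,200+134.5/6-.5),(240+(546.5-360)/6-.5,205+124.5/6-.5)))
lt=(240+218.5/5-.5,200+143.5/5-.5);ls=(310+114.5/5-.5,225+86.5/5-.5)
print("lock",onz("top",*lt,154),onz("scene",*ls,154),tri(lt,ls))
# track ends at z=114 (top crop corners)
for p in [(47,137),(284,110),(290,190),(54,215)]: print("trk",onz("top",240+p[0]/5-.5,200+p[1]/5-.5,114).round(1))
# knob top
kt=(145+86.5/5-.5,215+213.5/5-.5);ks=(430+(609-400)/5-.5,300+146/5-.5)
print("knob",onz("top",*kt,52),onz("scene",*ks,52),tri(kt,ks))
T,a=blob("top",153,246,26,26,160);print("skirt",T,a,onz("top",*T,28))
# lid edges by line fits: corners by approxPoly
g=im["top"].mean(2);m=(g<100).astype('uint8');m[:,:222]=0;m[:,396:]=0;m[:170]=0;m[292:]=0
m=cv2.morphologyEx(m,2,np.ones((5,5)));c=max(cv2.findContours(m,0,1)[0],key=cv2.contourArea)
q=cv2.approxPolyDP(cv2.convexHull(c),6,True)[:,0].astype(float);print(q.tolist(),[onz("top",*p,100).round().tolist() for p in q])
for n,px,col in [("pp",(204,235),0),("p2",(158,293),0),("red",(168,219),0),("mug",(190,170),0),("spoon",(200,303),0)]: print(n,onz("top",*px,25).round())
E
```

```text
levels [ 83.  83.  81.  83. 103.  76.  90.  58.  99.  92.  84.  83.  81.] [ 94. 115. 139. 136.  93. 103. 139. 108.  96.] [123. 125. 124. 142. 143. 140. 143. 146. 119.  72. 144. 146.  35. 128.
 126. 125.]
flange (349.83752059936523, 224.19750785827637) [20.9 21.5] (271.15128326416016, 233.3616762161255) [15.2 24.2] [560.2649967  -82.22956889 103.        ] [565.67727616 -80.15619426 103.        ] (array([561.5327379 , -83.19536261,  98.74936595]), np.float64(1.8363910423439311))
tip [562.75317583 -81.93107915 124.        ] (array([563.06430462, -82.352998  , 124.44702205]), np.float64(1.1677503670872103))
lock [539.51591237  83.64276211 154.        ] [544.22887219  85.96155557 154.        ] (array([540.32439676,  83.50127325, 150.16839085]), np.float64(0.8247825448300962))
trk [547.2 171.7 114. ]
trk [563.   53.2 114. ]
trk [522.5  49.3 114. ]
trk [507.9 167.  114. ]
knob [473.2125079  401.44324753  52.        ] [477.06709434 402.42524857  52.        ] (array([473.69614544, 401.94090561,  48.59058638]), np.float64(0.7651628889344863))Traceback (most recent call last):
  File "<stdin>", line 20, in <module>
  File "<stdin>", line 6, in blob
ValueError: max() iterable argument is empty
```

Request:
carry_out(
  deltas=[0, 0, -10.1, 0, 0, 0, 1, 0, 0, -10.1, 0, 0, 0, 1, 0, 0, 0, -0.025, -0.049, 0, 1, 0, 0, 0, -0.025, -0.049, 0, 1, 0, 0, 0, -0.025, -0.049, 0, 1, 0, 0, 0, -0.025, -0.049, 0, 1, 0, 0, 0, -0.025, -0.049, 0, 1, 0, 0, 0, -0.025, -0.049, 0, 1, 0, 0, 0, -0.025, -0.049, 0, 1, 0, 0, 0, -0.025, -0.049, 0, 1, 0, 0, 0, -0.025, -0.049, 0, 1, 0, 0, 0, -0.025, -0.049, 0, 1],
)

```text
clock: 1.6
eef_pos: [455.7, 178.4, 192.7]
tool_rot: [3.141, -0.0, -3.013]
force: [0.3, 1.3, -0.4]
width: 0.3
gripper_force: 0.0
```

Request:
carry_out(
  deltas=[0, 0, 0, -0.024, -0.048, 0, 1, 0, 0, 0, -0.024, -0.048, 0, 1, 0, 0, 0, -0.024, -0.048, 0, 1, 0, 0, 0, 0, 0, 0.03, 1, 0, 0, 0, 0, 0, 0.025, 1, 0, 0, 0, 0, 0, 0.013, 1, 0, 0, 0, 0, 0, 0, 1],
)

```text
clock: 2.48
eef_pos: [544.3, 46.5, 124.1]
tool_rot: [3.142, -0.002, -3.013]
force: [0.0, -0.4, 0.5]
width: 0.1
gripper_force: 0.0
```

```bash
python3 - <<'E'
from h import *
t=ctrl.get_image("top");s=ctrl.get_image("scene");st=ctrl.read_state();print(st["eef_pos"],st["force"])
def crop(i,x0,y0,w,h,k):return cv2.resize(i[y0:y0+h,x0:x0+w,::-1],(w*k,h*k),interpolation=cv2.INTER_CUBIC)
cv2.imwrite("pics/p1.png",np.hstack([crop(t,220,160,100,120,4),crop(s,270,170,100,120,4)]))
print(proj("top",st["eef_pos"]),proj("scene",st["eef_pos"]))
E
```

```text
[545.51667189  46.66927056 125.42640824] [-0.05053409 -0.03714242  0.1603477 ]
[298.6430285 227.765417 ] [317.90936636 244.57300997]
```

View pics/p1.png

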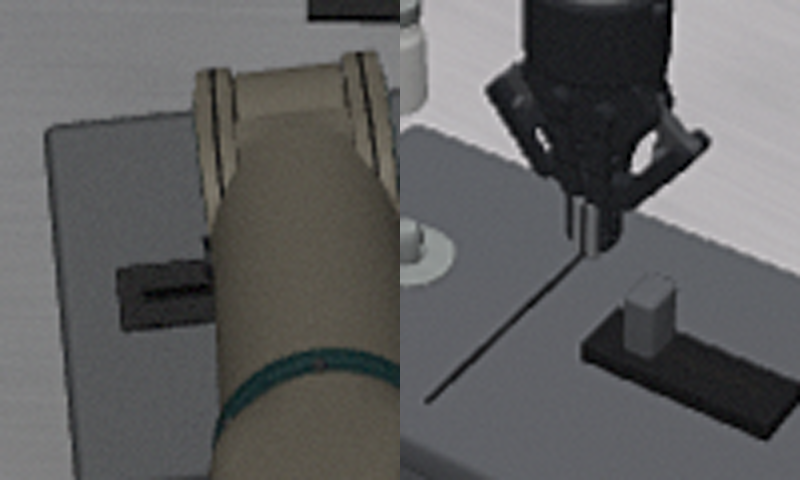

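The scene view puts the shut fingertip at about (317,233), roughly 12 rows above the projected TCP (318,245). So I'll push gently and check for contact force, rather than trust either figure.

Request:
carry_out(
  deltas=[0, 0, 0, 0, 0.006, 0, 1, 0, 0, 0, 0, 0.006, 0, 1, 0, 0, 0, 0, 0.006, 0, 1, 0, 0, 0, 0, 0.006, 0, 1, 0, 0, 0, 0, 0.006, 0, 1, 0, 0, 0, 0, 0.006, 0, 1],
)

```text
clock: 3.32
eef_pos: [540.3, 82.5, 124.8]
tool_rot: [-3.142, -0.0, -3.013]
force: [0.6, 0.4, 0.1]
width: 0.2
gripper_force: 0.0
```

```bash
python3 - <<'E'
from h import *
s=ctrl.get_image("scene");st=ctrl.read_state();print(st["eef_pos"],st["force"])
i=s[:,:,::-1].copy();k=5;x0,y0,w,h=270,150,120,120
c=cv2.resize(i[y0:y0+h,x0:x0+w],(w*k,h*k),interpolation=cv2.INTER_CUBIC)
for dz in(0,20,40,73):
    p=(proj("scene",st["eef_pos"]+[0,0,dz])-[x0,y0]+.5)*k;cv2.circle(c,tuple(int(v) for v in p),3,(0,0,255),-1);print(dz,p)
cv2.imwrite("pics/p2.png",c)
E
```

```text
[540.11413319  83.67447985 124.7610058 ] [-0.03966916  0.99200791  0.0708039 ]
0 [314.24356874 505.9785665 ]
20 [315.67018326 471.09719732]
40 [317.13039623 435.39433092]
73 [319.61642194 374.60987985]
```

View pics/p2.png

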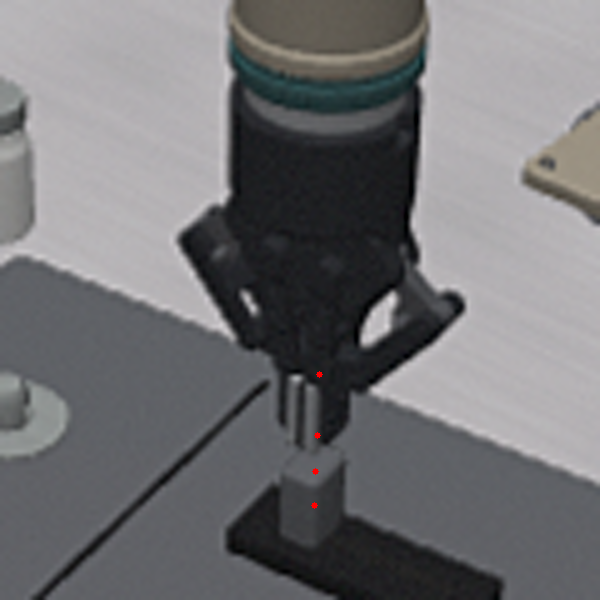

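The TCP reads directly at the lock with no contact force, and the tip appears above or behind the lock. The offset is either in height or horizontal, so I'll back off over bare lid and feel for the surface.

Request:
carry_out(
  deltas=[0, 0, 0, 0, -0.03, 0, 1, 0, 0, 0, 0, -0.026, 0, 1, 0, 0, 0, 0, 0, 0.01, 1, 0, 0, 0, 0, 0, 0.007, 1, 0, 0, 0, 0, 0, 0.004, 1, 0, 0, 0, 0, 0, 0.003, 1, 0, 0, 0, 0, 0, 0.003, 1],
)

```text
clock: 4.25
eef_pos: [547.6, 27.1, 97.6]
tool_rot: [3.141, 0.0, -3.012]
force: [-0.3, -0.3, 0.4]
width: 0.0
gripper_force: 0.0
```

Request:
carry_out(
  deltas=[0, 0, 0, 0, 0, 0.004, 1, 0, 0, 0, 0, 0, 0.004, 1, 0, 0, 0, 0, 0, 0.003, 1, 0, 0, 0, 0, 0, 0.003, 1, 0, 0, 0, 0, 0, 0, 1],
)

```text
clock: 4.88
eef_pos: [547.4, 26.5, 83.6]
tool_rot: [3.142, -0.0, -3.013]
force: [-0.4, 0.9, -0.1]
width: 0.5
gripper_force: 0.0
```

Request:
carry_out(
  deltas=[0, 0, 0, 0, 0, 0.004, 1, 0, 0, 0, 0, 0, 0.003, 1, 0, 0, 0, 0, 0, 0.002, 1, 0, 0, 0, 0, 0, 0.002, 1, 0, 0, 0, 0, 0, 0, 1],
)

```text
clock: 5.5
eef_pos: [547.4, 26.6, 72.6]
tool_rot: [3.142, -0.0, -3.013]
force: [0.3, -0.1, 0.1]
width: -0.0
gripper_force: 0.0
```

```bash
python3 - <<'E'
from h import *
s=ctrl.get_image("scene");st=ctrl.read_state();print(st["eef_pos"],st["force"],st["qpos"])
i=s[:,:,::-1].copy();k=5;x0,y0,w,h=270,170,120,120
c=cv2.resize(i[y0:y0+h,x0:x0+w],(w*k,h*k),interpolation=cv2.INTER_CUBIC)
for dz in(0,30):
    p=(proj("scene",st["eef_pos"]+[0,0,dz])-[x0,y0]+.5)*k;cv2.circle(c,tuple(int(v) for v in p),3,(0,0,255),-1);print(dz,p)
cv2.imwrite("pics/p3.png",c)
E
```

```text
[547.49905646  26.537099    72.74245263] [-0.12361432  0.86427474  0.29426354] [-0.09512972  0.6504274  -0.00683315  1.91261894  0.00755573  0.57868975
  1.59259891]
0 [204.55916066 446.39010935]
30 [204.77429704 397.05228603]
```

View pics/p3.png

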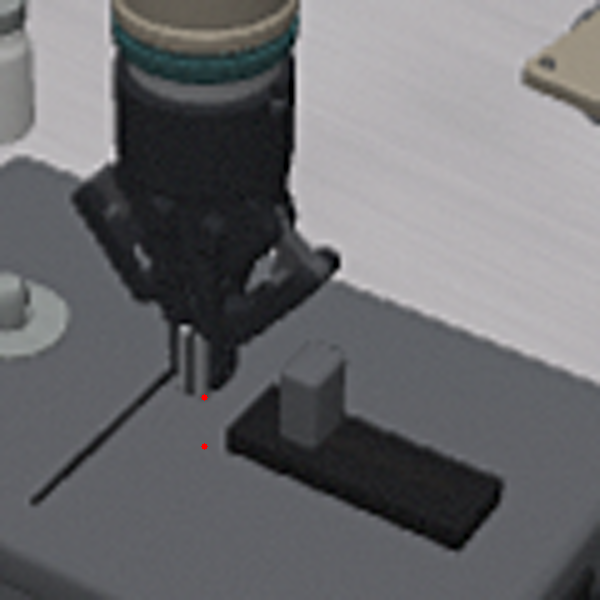

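The reading is 73 mm, yet the tip is still just above the 100 mm lid, so the true tip is about 30 mm higher than the reported z. I'll touch the lid to get this offset exactly.

Request:
carry_out(
  deltas=[0, 0, 0, 0, 0, 0.0015, 1, 0, 0, 0, 0, 0, 0.0015, 1, 0, 0, 0, 0, 0, 0, 1],
)

```text
clock: 5.92
eef_pos: [547.4, 26.6, 69.7]
tool_rot: [3.142, -0.0, -3.013]
force: [-0.5, -0.9, 0.1]
width: 0.1
gripper_force: 0.0
```

Request:
carry_out(
  deltas=[0, 0, 0, 0, 0, 0.0015, 1, 0, 0, 0, 0, 0, 0.001, 1, 0, 0, 0, 0, 0, 0, 1],
)

```text
clock: 6.3
eef_pos: [547.4, 26.6, 67.2]
tool_rot: [3.142, -0.0, -3.013]
force: [0.6, 0.6, 0.8]
width: 0.1
gripper_force: 0.0
```

Request:
carry_out(
  deltas=[0, 0, 0, 0, 0, 0.0015, 1, 0, 0, 0, 0, 0, 0.001, 1, 0, 0, 0, 0, 0, 0, 1],
)

```text
clock: 6.68
eef_pos: [547.4, 26.5, 64.7]
tool_rot: [3.142, -0.0, -3.013]
force: [0.6, 0.6, -0.0]
width: -0.3
gripper_force: 0.0
```

Request:
carry_out(
  deltas=[0, 0, 0, 0, 0, 0.0015, 1, 0, 0, 0, 0, 0, 0.001, 1, 0, 0, 0, 0, 0, 0, 1],
)

```text
clock: 7.05
eef_pos: [547.5, 26.5, 62.2]
tool_rot: [3.142, -0.0, -3.013]
force: [-0.3, 0.1, -0.1]
width: 0.4
gripper_force: 0.0
```

Request:
carry_out(
  deltas=[0, 0, 0, 0, 0, 0.0015, 1, 0, 0, 0, 0, 0, 0.0015, 1, 0, 0, 0, 0, 0, 0, 1],
)

```text
clock: 7.42
eef_pos: [547.7, 26.5, 61.5]
tool_rot: [-3.142, 0.001, -3.013]
force: [-4.6, 0.1, 19.4]
width: 0.0
gripper_force: 9.9
```

```bash
python3 - <<'E'
from h import *
s=ctrl.get_image("scene");t=ctrl.get_image("top");st=ctrl.read_state();print(st["eef_pos"],st["force"],st["tau"].round(1))
k=4
def cr(i,x0,y0,w,h):return cv2.resize(i[y0:y0+h,x0:x0+w,::-1],(w*k,h*k),interpolation=cv2.INTER_CUBIC)
cv2.imwrite("pics/p4.png",np.hstack([cr(s,270,190,100,100),cr(t,250,160,100,100)]))
print(proj("top",[547,26,100]),proj("top",[547,26,150]))
E
```

```text
[547.73978434  26.57449917  61.56004407] [-4.8986404  -0.81328932 19.43260249] [  0.  -41.5   0.6 -11.5   0.1  -1.7  -0. ]
[307.03266626 228.81475422] [306.86680255 225.82659735]
```

View pics/p4.png

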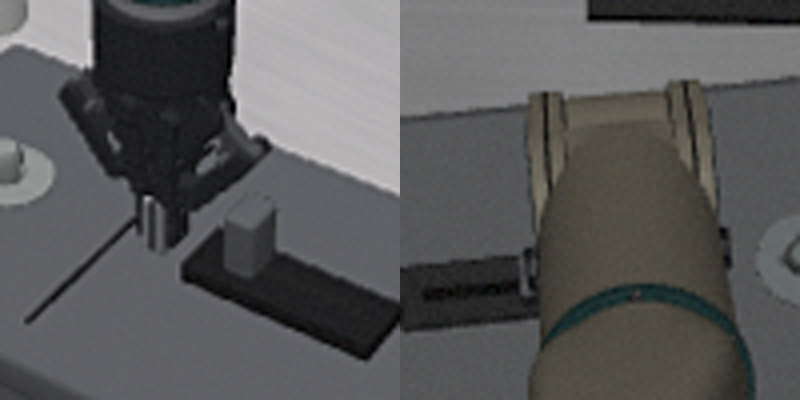

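Contact came at a reading of about 62 for a surface at 100, so true tip z = reading + 38 mm (shut). Visually, x and y agree with the reading. Now I'll raise and push the lock.

Request:
carry_out(
  deltas=[0, 0, 0, 0, 0, -0.027, 1, 0, 0, 0, 0, 0.01, 0, 1, 0, 0, 0, 0, 0.01, 0, 1, 0, 0, 0, 0, 0.01, 0, 1, 0, 0, 0, 0, 0.01, 0, 1, 0, 0, 0, 0, 0.01, 0, 1, 0, 0, 0, 0, 0.01, 0, 1, 0, 0, 0, 0, 0.01, 0, 1],
)

```text
clock: 8.52
eef_pos: [538.3, 96.4, 86.2]
tool_rot: [-3.141, -0.0, -3.013]
force: [-0.4, -1.7, -1.0]
width: 0.3
gripper_force: 0.9
```

Request:
carry_out(
  deltas=[0, 0, 0, 0, 0.01, 0, 1, 0, 0, 0, 0, 0.008, 0, 1, 0, 0, 0, 0, 0.005, 0, 1, 0, 0, 0, 0, 0.003, 0, 1, 0, 0, 0, 0, 0, 0, 1],
)

```text
clock: 9.15
eef_pos: [535.4, 122.0, 86.4]
tool_rot: [3.141, 0.0, -3.013]
force: [-0.1, -0.0, 0.7]
width: 0.1
gripper_force: 0.3
```

Request:
carry_out(
  deltas=[0, 0, 0, 0, 0.003, 0, 1, 0, 0, 0, 0, 0.002, 0, 1, 0, 0, 0, 0, 0, 0, 1],
)

```text
clock: 9.52
eef_pos: [535.3, 122.2, 86.5]
tool_rot: [-3.137, -0.0, -3.016]
force: [0.8, -9.8, 1.2]
width: 0.0
gripper_force: 4.7
```

The grip is at its end stop: TCP motion stopped with −9.8 N, and the lock centre is at y≈146, which matches 230 mm from the stud. Next I'll go over the cap.

Request:
carry_out(
  deltas=[0, 0, 0, 0, -0.006, 0, 1, 0, 0, 0, 0, 0, -0.04, 1, 0, 0, 0, 0, 0, -0.03, 1, 0, 0, 0, 0.005, 0.057, 0, -0.4, 0, 0, 0, 0.005, 0.057, 0, -0.4, 0, 0, 0, 0.005, 0.057, 0, -0.4, 0, 0, 0, 0.005, 0.057, 0, -0.4, 0, 0, 0, 0.004, 0.057, 0, -0.4, 0, 0, 0, 0, 0, 0.05, -0.4, 0, 0, 0, 0, 0, 0, -0.4],
)

```text
clock: 10.78
eef_pos: [471.6, 399.1, 103.1]
tool_rot: [-3.138, -0.007, -3.011]
force: [-0.2, -1.4, 0.1]
width: 59.6
gripper_force: 0.0
```

```bash
python3 - <<'E'
from h import *
s=ctrl.get_image("scene");t=ctrl.get_image("top");st=ctrl.read_state();print(st["eef_pos"],st["force"],st["width"])
k=5
def cr(i,x0,y0,w,h):return cv2.resize(i[y0:y0+h,x0:x0+w,::-1],(w*k,h*k),interpolation=cv2.INTER_CUBIC)
cv2.imwrite("pics/p5.png",np.vstack([np.hstack([cr(s,430,270,80,80),cr(t,130,210,80,80)]),np.hstack([cr(s,300,220,80,36),cr(t,240,210,80,36)])]))
print(proj("scene",[475,402,52]))
E
```

```text
[475.41154522 399.7639598  106.84982892] [1.06178005 0.10676494 0.57627519] 59.781412654454755
[471.57223546 328.00707011]
```

View pics/p5.png

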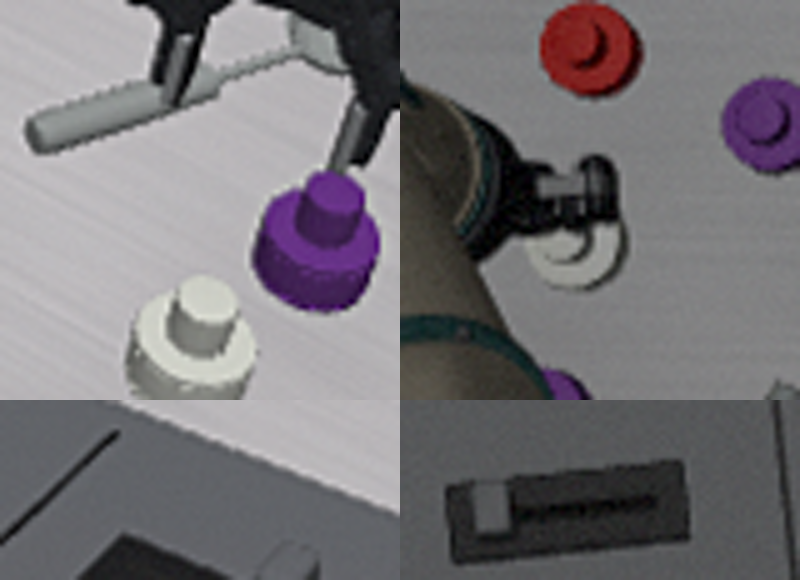

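The lock grip is now at the far end of its track (top image about (258,231)). The fingers are near the cap, with the left one hidden in the top view. Before descending I'll compare the predicted finger pixels with what is seen.

```bash
python3 - <<'E'
from h import *
st=ctrl.read_state();p=st["eef_pos"];print(p,st["tool_rot"],st["force"])
for z in(140,145,150):
  for d in(-37,-30,0,30,37):
    X=np.array([p[0]-.129*d,p[1]+.992*d,z])
    print(z,d,((proj("scene",X)-[430,270])*5).round(),((proj("top",X)-[130,210])*5+[400,0]).round())
E
```

```text
[475.41154522 399.7639598  106.84982892] [-3.14130919e+00 -1.09153642e-04 -3.01396012e+00] [1.06178005 0.10676494 0.57627519]
140 -37 [158. 101.] [594. 205.]
140 -30 [175. 108.] [580. 207.]
140 0 [249. 139.] [518. 214.]
140 30 [325. 170.] [457. 220.]
140 37 [343. 177.] [443. 222.]
145 -37 [160.  92.] [592. 204.]
145 -30 [177.  99.] [577. 206.]
145 0 [252. 130.] [516. 213.]
145 30 [328. 161.] [454. 219.]
145 37 [346. 168.] [440. 221.]
150 -37 [163.  83.] [589. 203.]
150 -30 [180.  90.] [575. 205.]
150 0 [255. 120.] [513. 211.]
150 30 [331. 152.] [451. 218.]
150 37 [349. 159.] [437. 220.]
```

Predicted and observed fingertips agree. Descending to the knob.

Request:
carry_out(
  deltas=[0, 0, 0, 0, 0.002, 0.03, -0.4, 0, 0, 0, 0, 0, 0.03, -0.4, 0, 0, 0, 0, 0, 0.025, -0.4, 0, 0, 0, 0, 0, 0.015, -0.4, 0, 0, 0, 0, 0, 0.007, -0.4, 0, 0, 0, 0, 0, 0.004, -0.4, 0, 0, 0, 0, 0, 0, -0.4, 0, 0, 0, 0, 0, 0, -0.4],
)

```text
clock: 11.88
eef_pos: [475.1, 402.7, -4.0]
tool_rot: [3.141, 0.001, -3.013]
force: [-0.2, 0.5, 0.5]
width: 59.9
gripper_force: 0.0
```

Request:
carry_out(
  deltas=[0, 0, 0, 0, 0, 0.002, -0.4, 0, 0, 0, 0, 0, 0, 0.1, 0, 0, 0, 0, 0, 0, 1, 0, 0, 0, 0, 0, 0, 1, 0, 0, 0, 0, 0, 0, 1, 0, 0, 0, 0, 0, 0, 1, 0, 0, 0, 0, 0, 0, 1],
)

```text
clock: 12.75
eef_pos: [474.9, 402.4, -6.4]
tool_rot: [3.141, 0.0, -3.013]
force: [0.1, -0.6, 4.1]
width: 23.8
gripper_force: 58.9
```

Request:
carry_out(
  deltas=[0, 0, 0, 0, 0, -0.02, 1, 0, 0, 0, 0, 0, -0.04, 1, 0, 0, 0, 0, 0, -0.05, 1, 0, 0, 0, 0, 0, -0.05, 1, 0, 0, 0, 0, 0, 0, 1, 0, 0, 0, 0, 0, 0, 1],
)

```text
clock: 13.5
eef_pos: [474.2, 402.0, 153.6]
tool_rot: [-3.142, -0.0, -3.013]
force: [-0.4, -0.0, -1.1]
width: 24.0
gripper_force: 58.9
```

```bash
python3 - <<'E'
from h import *
s=ctrl.get_image("scene");t=ctrl.get_image("top");st=ctrl.read_state();p=st["eef_pos"];print(p,st["force"],st["width"],st["gripper_force"])
k=5
def cr(i,x0,y0,w,h):return cv2.resize(i[y0:y0+h,x0:x0+w,::-1],(w*k,h*k),interpolation=cv2.INTER_CUBIC)
sc=proj("scene",p+[0,0,6+0]);tp=proj("top",p)
a=[int(sc[0])-40,int(sc[1])-60];b=[int(tp[0])-30,int(tp[1])-50]
cv2.imwrite("pics/p6.png",np.hstack([cr(s,*a,80,100),cr(t,*b,70,100)]));print(a,b)
# skirt-top centre if cap sits on axis: skirt top = true tip-4 -> mouth z etc
for n,o,x in(("scene",a,0),("top",b,400)):
  for h in(0,28): print(n,h,((proj(n,np.array([p[0],p[1],p[2]+6.4+h]))-o)*5+[x,0]).round())
E
```

```text
[473.68868464 401.55099193 152.16330725] [ 0.40848013  0.64644736 -0.03077431] 23.85516754905165 58.91238749027252
[443, 231] [121, 202]
scene 0 [201. 300.]
scene 28 [217. 247.]
top 0 [549. 253.]
top 28 [534. 247.]
```

View pics/p6.png

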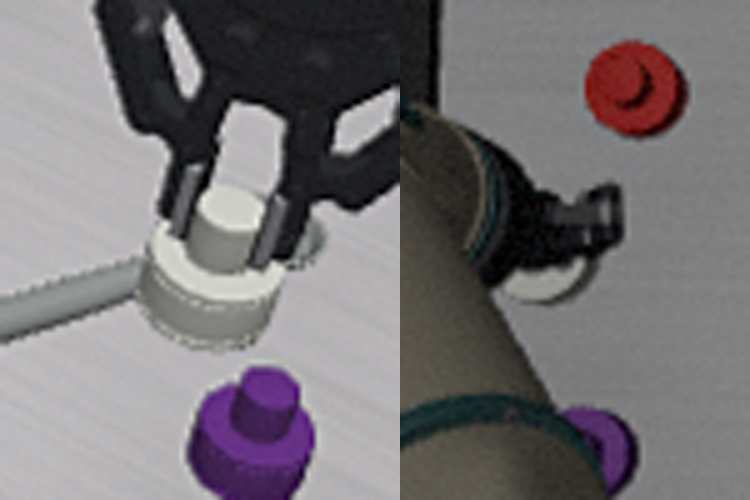

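The white cap is held upright by its knob, with the skirt centre at about (507,300)/5 of the crop, close to prediction. In the top view the skirt edges match a TCP-centred cap within about 1 mm. The stud target from the cameras is (563.4, −81.5), and the lock-stop contact independently gives y≈−81.4.

Request:
carry_out(
  deltas=[0, 0, 0, 0, 0, -0.03, 1, 0, 0, 0, -0.0026, -0.0491, 0, 1, 0, 0, 0, -0.0026, -0.0491, 0, 1, 0, 0, 0, -0.0026, -0.0491, 0, 1, 0, 0, 0, -0.0026, -0.0491, 0, 1, 0, 0, 0, -0.0026, -0.0491, 0, 1, 0, 0, 0, -0.0026, -0.0491, 0, 1, 0, 0, 0, -0.0026, -0.0491, 0, 1, 0, 0, 0, -0.0026, -0.0491, 0, 1, 0, 0, 0, -0.0026, -0.0491, 0, 1, 0, 0, 0, -0.0026, -0.0491, 0, 1, 0, 0, 0, 0, 0, 0, 1],
)

```text
clock: 15.1
eef_pos: [562.6, -87.2, 181.9]
tool_rot: [-3.139, -0.003, -3.021]
force: [-0.8, 0.5, -0.9]
width: 24.0
gripper_force: 59.1
```

Request:
carry_out(
  deltas=[0, 0, 0, 0, 0, 0.03, 1, 0, 0, 0, 0, 0, 0.02, 1, 0, 0, 0, 0, 0, 0, 1, 0, 0, 0, 0, 0, 0, 1, 0, 0, 0, 0, 0, 0, 1],
)

```text
clock: 15.72
eef_pos: [564.1, -81.1, 134.1]
tool_rot: [-3.141, 0.001, -3.013]
force: [0.2, 0.6, -0.5]
width: 23.7
gripper_force: 59.1
```

At (564.1, −81.1), within 1 mm of target. Lowering over the stud while watching the force.

Request:
carry_out(
  deltas=[0, 0, 0, 0, 0, 0.01, 1, 0, 0, 0, 0, 0, 0.006, 1, 0, 0, 0, 0, 0, 0.003, 1, 0, 0, 0, 0, 0, 0.003, 1, 0, 0, 0, 0, 0, 0, 1],
)

```text
clock: 16.35
eef_pos: [562.8, -81.6, 110.9]
tool_rot: [3.142, -0.001, -3.013]
force: [-0.2, -1.1, -0.9]
width: 24.0
gripper_force: 59.0
```

Request:
carry_out(
  deltas=[0, 0, 0, 0, 0, 0.002, 1, 0, 0, 0, 0, 0, 0.001, 1, 0, 0, 0, 0, 0, 0, 1],
)

```text
clock: 16.73
eef_pos: [563.0, -81.6, 108.2]
tool_rot: [-3.141, -0.001, -3.013]
force: [-3.1, -0.8, 0.3]
width: 24.0
gripper_force: 59.1
```

Request:
carry_out(
  deltas=[0, 0, 0, 0.0008, 0, 0, 1, 0, 0, 0, 0, 0, 0, 1, 0, 0, 0, 0, 0, 0, 1],
)

```text
clock: 17.1
eef_pos: [562.8, -81.6, 108.3]
tool_rot: [-3.141, 0.0, -3.013]
force: [-1.5, -2.0, -1.9]
width: 23.9
gripper_force: 59.0
```

Request:
carry_out(
  deltas=[0, 0, 0, 0.0005, 0, 0.002, 1, 0, 0, 0, 0, 0, 0.001, 1, 0, 0, 0, 0, 0, 0, 1],
)

```text
clock: 17.48
eef_pos: [562.4, -81.5, 105.6]
tool_rot: [-3.141, 0.0, -3.013]
force: [-1.3, -0.8, 3.6]
width: 24.2
gripper_force: 59.5
```

Request:
carry_out(
  deltas=[0, 0, 0, 0, 0, 0.002, 1, 0, 0, 0, 0, 0, 0.001, 1, 0, 0, 0, 0, 0, 0, 1],
)

```text
clock: 17.85
eef_pos: [563.1, -81.5, 103.6]
tool_rot: [-3.141, 0.002, -3.013]
force: [-2.9, -1.1, 11.7]
width: 24.2
gripper_force: 60.3
```

The catches are engaging: 3.6 N, then 11.7 N. Pressing on through the click.

Request:
carry_out(
  deltas=[0, 0, 0, 0, 0, 0.002, 1, 0, 0, 0, 0, 0, 0.001, 1, 0, 0, 0, 0, 0, 0, 1],
)

```text
clock: 18.23
eef_pos: [561.0, -81.5, 98.0]
tool_rot: [3.141, -0.003, -3.013]
force: [-2.7, -2.5, -5.5]
width: 23.8
gripper_force: 59.7
```

Request:
carry_out(
  deltas=[0, 0, 0, 0, 0, 0.002, 1, 0, 0, 0, 0, 0, 0.002, 1, 0, 0, 0, 0, 0, 0, 1],
)

```text
clock: 18.6
eef_pos: [561.7, -81.5, 96.5]
tool_rot: [3.141, -0.001, -3.013]
force: [-5.5, -2.1, 9.7]
width: 24.0
gripper_force: 61.7
```

Request:
carry_out(
  deltas=[0, 0, 0, 0, 0, 0.001, 1, 0, 0, 0, 0, 0, 0.001, 1, 0, 0, 0, 0, 0, 0, 1, 0, 0, 0, 0, 0, 0, 1, 0, 0, 0, 0, 0, 0, 1, 0, 0, 0, 0, 0, 0, 1],
)

```text
clock: 19.35
eef_pos: [561.7, -81.5, 96.4]
tool_rot: [3.141, 0.0, -3.013]
force: [-10.5, -1.2, 23.9]
width: 23.8
gripper_force: 63.2
```

```bash
python3 - <<'E'
from h import *
for _ in range(2):
    t=ctrl.get_image("top");st=ctrl.read_state();print(st["clock"],st["eef_pos"],st["force"],st["tool_rot"],st["gripper_force"])
# lock block in top view: bright cells inside the dark track
g=cv2.cvtColor(t,7)[212:245,244:304].astype(int)
r=g[18:25].mean(0);print(r.round().astype(int).tolist())
E
```

```text
19.4 [561.72104938 -81.48330407  96.38800268] [-9.858543   -0.63500249 23.82560651] [ 3.14143592e+00  1.20813143e-04 -3.01320541e+00] 63.21921944618225
19.45 [561.73981274 -81.5106404   96.39748202] [-9.7125022  -0.7882717  24.14798736] [ 3.14145180e+00  1.55745618e-04 -3.01327036e+00] 63.21959853172302
[88, 86, 87, 87, 87, 56, 38, 39, 38, 38, 42, 72, 81, 81, 78, 78, 79, 61, 25, 21, 31, 29, 28, 29, 27, 29, 28, 28, 31, 30, 28, 28, 30, 29, 29, 28, 28, 28, 31, 29, 30, 31, 32, 34, 32, 31, 35, 37, 41, 38, 39, 41, 38, 39, 89, 86, 86, 87, 86, 86]
```

The cap is fully seated: it holds at 96.4 mm (96.6 predicted) while the force rises to 24 N. The tool is upright and the lock is still at the far end, so I'm handing in.

```bash
python3 -c "
from cell import ctrl
print(ctrl.finish_job())"
```

```text
the job is handed in; nothing more can be done
None
```

The job is handed in, though no verdict came back: the lock grip is at its end stop, and the white cap is clicked onto the stud, seated, and still gripped and pressed down with about 24 N.

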